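# Unlock the jar carousel and hold the red jar to the front

## Robot

A 7-joint arm with a two-finger parallel gripper is mounted at the origin on the work surface. World frame = base frame: x ahead of the robot, y to its left, z up, the work surface at z = 0. Lengths are in m, angles in degrees, forces in N, time in s.
With the tool pointing down it reaches from about 0.425 to 0.875 m from the base axis. Payload 4.7 kg.
Tool frame: the origin (TCP) lies midway between the tips of the shut fingers; the grasp point (between the pads) lies env.grip_point_offset behind it (env.grip_point_offset is the distance from the TCP to the grasp point, in m); z points along the fingers, y is the line along which they close (so a half turn about z gives the same grasp; the last joint's range is limited). The gripper opens to 87 mm and grips with 3 to 60 N. Pads are 19 mm wide; open, the fingers measure 117 mm over their backs; the gripper's body (75 mm by 190 mm) begins 51 mm behind the grasp point.
Start: joints at [73.745, 18.392, -4.016, 83.108, 1.295, 78.541, -3.26], TCP at [0.191, -0.621, 0.223] pointing down, gripper open.
Joint ranges: [-163.93, 163.93], [-17.29, 119.83], [-79.2, 71.16], [3.27, 140.29], [-89.18, 269.18], [5.43, 117.66], [-154.24, 154.24]. Speed limits (degrees/s): [147.25, 147.25, 180, 180, 180, 180, 180].

## Interface

Orientations are given as [roll, pitch, yaw] about the fixed x, y, z axes, in that order (R = Rz(yaw) Ry(pitch) Rx(roll)).
In Python, from cell import env gives the robot as it stands.
- The arm moves only by the shell command python3 -m creep 'ROWS' [FORCE]. ROWS is a JSON object of lists of equal length, an entry for each row: "translation": the shift along the tool's x, y, z in units of 0.08 m (1.0 is 0.08 m), a list of three; "turn": the turn, a rotation vector about the tool's x, y, z in units of 180 degrees (1.0 is 180 degrees), a list of three; "grip": the opening, from 0 (shut) to 1 (fully open). In form: {"translation": [[x, y, z], ...], "turn": [[ax, ay, az], ...], "grip": [grip, ...]}. A call has 1 to 5 rows; each row shifts and turns the commanded pose from where the row before left it, along the tool's axes as they then stand; what a row does not reach is not made up. A row lasts 1/8 s, in which the tool goes at most 62.5 mm and 10.7 degrees, less where a joint would pass 70% of its speed; a pose out of reach is approached as far as the arm can. A call with a number of a shift or a turn outside -1 to 1 is refused whole. A call with a gripper value outside its range is refused whole. The fingers move at their own pace and stop on an object; FORCE is the grip in N (left out, the last holds). Time passes only in rows, so rows that do not move let the fingers close. It gives the time, the measured TCP pose, the force, the opening and the grip force at its end, in the units of the state.
- env.get_obs(): the state, without advancing time (a new reading comes with each control period).
- env.read_camera(name): name is "scene" or "side" or "wrist"; returns a dict with "frame" (480x640x3 uint8, red, green, blue), "z_map" (480x640 float32, m along the optical axis (not along the pixel's ray), 0 where there is no reading), "K" (3x3 intrinsics, pixels), "rvec" (rotation vector, rad) and "tvec" (3), from world to camera coordinates, as OpenCV has them. Camera axes: x right, y down, z forward; pixel columns grow to the right and rows downward; lengths in m; the calibration is good to about 2 mm. A picture is of the moment at which its call begins.
- env.sign_off(): hands the job in; it is judged then, once.
The state is a dict: "time_s": time; "qpos": joint angles; "joint_velocities": joint speeds; "effort": joint torques, N m; "tool_pos": TCP position; "tool_rot": TCP orientation; "force": force on the tool from outside, world axes, zero at the start; "wrist_torque": the same for the moment, N m; "grip_width": finger opening in m; "grasp_force": force on a finger pad.
Only numpy, scipy, OpenCV 4.12 (cv2) and the standard library are available. Lean on these libraries where they do the work, as an engineer would, in place of code of your own. Each camera call takes 0.05 s, during which the arm holds its last target. There are 200 camera calls.

## Task

Unlock the jar carousel: draw its locking pin straight up out of the bore and park it upright in the notch at the outer end of the same metal lug, fully down on its collar, and let go of it. Then take the carousel by the black bar handle on its post and turn it until the red jar is at the front, in line with the yellow pointer on the foot. Finish while still gripping the handle and holding the carousel still; keep all the jars upright in their places and leave the other things on the table alone.

Things in the scene. Friction and masses are not known exactly. Their poses are not given: they have to be found in the camera images.
- foot: fixed wooden foot of the carousel, a disc 226 mm in diameter; origin on the table, on the turning axis; its -x points to the front, where a tongue carries a yellow square pointer, its +y points to the aluminium lug. The lug is a flat-topped bar 44 mm wide, top 48 mm above the table, reaching from 104 to 187 mm from the axis; it holds the bore and the notch. Foot, lug and carousel stand at a changing place and yaw
- pointer (a point): centre of the yellow pointer on the foot's front tongue, 130 mm from the turning axis, 13 mm above the table
- bore (a point): mouth of the round bore in the lug's top, 10 mm in diameter, vertical, 122 mm from the axis; at the start the pin stands in it and passes through the slot of the carousel's steel ear below, so that the carousel cannot turn
- notch (a point): where the pin's axis belongs when parked, at the level of the lug's top (48 mm above the table), 51 mm farther out than the bore: a vertical notch 14 mm wide, cut through the whole height of the lug and open at the outer end; its back wall is 8 mm inward of this point, its side walls reach 14 mm outward of it
- pin_grip (a point): the pin's grip: loose upright pin, 40 g, steel shank 8 mm in diameter and 32 mm long below a collar 26 mm in diameter and 3 mm thick, above it an orange round grip 16 mm in diameter and 40 mm tall. This point is on its axis, 24 mm above the collar's top, 27 mm above the collar's underside, 59 mm above the tip, 16 mm below the top. Seated in bore or notch the collar rests on the lug's top. z is along the pin, upward
- carousel (a joint): angle of the carousel, rad, 0 while locked, growing anticlockwise seen from above; a full turn is free either way once the pin is out. It turns lightly (about 0.04 N m of friction) and stays where it is left. The turning disc is 200 mm in diameter, top 30 mm above the table, with a steel ear that sweeps to 135 mm from the axis, below the level of the lug's top
- handle (a point): black bar handle on the post in the turning axis, fixed to the carousel: 64 mm long (its x axis, in line with the foot x axis while the joint reads 0), 16 mm thick (its y axis), 34 mm tall; the point is its centre, on the axis, 145 mm above the table. The jars' tops are 96 mm above the table
- jar_red_mid (a point): the marked jar: all red, 52 mm in diameter, 66 mm tall, 120 g, standing loose between low brass pegs on the carousel, 62 mm from the axis. The four jars stand a quarter turn apart; at the start each is 45 or 135 degrees from the front, and which stands where changes. The point is its centre, half-way up, 63 mm above the table
- jar_a_mid (a point): white ceramic jar with a wooden lid, a bystander riding on the carousel; same size as the red one. The point is its centre, half-way up
- jar_b_mid (a point): white ceramic jar with a wooden lid, a bystander riding on the carousel; same size as the red one. The point is its centre, half-way up
- jar_c_mid (a point): white ceramic jar with a wooden lid, a bystander riding on the carousel; same size as the red one. The point is its centre, half-way up
- display_box: fixed wooden display box with a glass swing door, empty, 120 x 180 x 170 mm tall, a bystander; origin under its centre
- figurine: white ceramic figurine, 60 mm in diameter, 122 mm tall, loose bystander; origin under its centre
- plastic_box: blue plastic box with a white lid, 106 x 126 x 62 mm tall, loose bystander; origin under its centre
- pen: aluminium pen lying on the table, 130 mm long along its x axis, 10 mm thick, loose bystander; origin under its middle

How it is judged (in metres and radians):
On the way, in this order (a step that is already met when the one before it is completed fails the run):
1. the pin is drawn up clear of its bore while the carousel is still in its locked position (z of pin_grip in the frame of bore above 0.057 m and value of joint carousel between -0.1 and 0.1 rad), for 0.05 s.
2. the pin stands parked in the notch, released, the carousel not yet turned (horizontal distance between pin_grip and notch below 0.01 m and z of pin_grip in the frame of foot between 0.071 and 0.0785 m and angle between pin_grip's own z axis and vertical below 0.15 rad and contact force between the fingers and pin below 0.3 N and value of joint carousel between -0.25 and 0.25 rad), for 0.2 s.
3. the red jar is at the front and the carousel is held by its handle (y of jar_red_mid in the frame of foot between -0.011 and 0.011 m and x of jar_red_mid in the frame of foot below -0.045 m and contact force between the fingers and carousel_c0 above 3 N and distance between the grasp point and handle below 0.026 m and velocity of joint carousel between -0.06 and 0.06 rad/s), for 0.2 s.
At the end, for the whole second after the job is handed in: Pin in the notch (within 10 mm, 0.15 rad of upright, collar within 4 mm of the lug), released; red jar within 11 mm of the line from axis to pointer; fingers grip the handle (over 3 N, its centre within 26 mm of the grasp point); carousel still (under 0.06 rad/s); all jars upright in place (all of step 3 and horizontal distance between pin_grip and notch below 0.01 m and z of pin_grip in the frame of foot between 0.071 and 0.0785 m and angle between each of pin_grip, jar_red_mid, jar_a_mid, jar_b_mid, jar_c_mid's own z axis and vertical below 0.15 rad and contact force between the fingers and pin below 0.3 N and z of jar_red_mid in the frame of foot between 0.058 and 0.07 m and z of jar_a_mid in the frame of foot between 0.058 and 0.07 m and z of jar_b_mid in the frame of foot between 0.058 and 0.07 m and z of jar_c_mid in the frame of foot between 0.058 and 0.07 m); the arm keeps its last pose, push and grip.
It fails at once if a jar tips over or leaves its place (angle between any of jar_red_mid, jar_a_mid, jar_b_mid, jar_c_mid's own z axis and vertical above 0.4 rad or z of any of jar_red_mid, jar_a_mid, jar_b_mid, jar_c_mid in the frame of foot above 0.08 m).
It fails at once if a bystander on the table is pushed more than 15 mm or tipped (distance of any of figurine, plastic_box, pen from where it was at the start of the episode above 0.015 m or angle between figurine's own z axis and vertical above 0.3 rad).
It fails at once if the display box is struck (contact force between the arm and display_box above 5 N).
It fails at once if the display box is struck by the fingers (contact force between the fingers and display_box above 5 N).
It also fails if it takes over 66 s, if anything falls off the work surface, if the arm or the gripper's body presses on something with over 40 N, if the wrist force passes 120 N, or if a joint passes its speed limit or range.

## Working session

There is one attempt and no reset: what is moved stays moved. The work goes in short steps, Python scripts to look and compute and a shell command to move; the robot and the scene stay as the last step left them, time stands still between calls to the robot, and variables do not carry over. Pictures are saved under pics/ and viewed, at most 10 in all, crops included, and the job is handed in when it is done.

```bash
mkdir -p pics; cat > h.py <<'E'
import numpy as np, cv2
from cell import env
def cam(n):
    c=env.read_camera(n); c['R']=cv2.Rodrigues(np.array(c['rvec'],float))[0]; c['t']=np.array(c['tvec'],float).ravel(); return c
def save(c,f,crop=None,s=1):
    im=c['frame'][:,:,::-1]
    if crop: x0,y0,x1,y1=crop; im=im[y0:y1,x0:x1]
    cv2.imwrite('pics/'+f,cv2.resize(im,None,fx=s,fy=s,interpolation=cv2.INTER_CUBIC))
def onz(c,u,v,z):   # pixel ray at height z
    d=c['R'].T@np.linalg.inv(c['K'])@[u,v,1]; o=-c['R'].T@c['t']
    return o+d*(z-o[2])/d[2]
def dep(c,u,v):
    z=c['z_map'][int(v),int(u)]; return c['R'].T@(np.linalg.inv(c['K'])@[u,v,1]*z-c['t'])
def cloud(c):
    v,u=np.mgrid[:480,:640]; z=c['z_map']
    p=np.stack([u*z,v*z,z],-1)@np.linalg.inv(c['K']).T
    return (p-c['t'])@c['R']
E
python3 - <<'E'
from h import *
o=env.get_obs(); print({k:np.round(v,3) for k,v in o.items()}, env.grip_point_offset)
for n in('scene','side'):
    c=cam(n); save(c,n+'0.png'); print(n,(-c['R'].T@c['t']).round(3)); np.savez(n+'0.npz',**c)
E
```

```text
{'time_s': np.float64(0.0), 'qpos': array([73.746, 18.441, -4.017, 83.174,  1.295, 78.54 , -3.259]), 'joint_velocities': array([-0.042, -0.041, -0.042, -0.003, -0.024,  0.05 ,  0.013]), 'effort': array([ 1.0000e-03, -4.9128e+01, -4.0300e-01, -3.1253e+01, -6.4000e-02,
        4.4000e-02,  0.0000e+00]), 'tool_pos': array([ 0.191, -0.621,  0.221]), 'tool_rot': array([-1.7989e+02,  5.0000e-03,  1.7066e+01]), 'force': array([ 0.501, -0.071,  0.156]), 'wrist_torque': array([-0.01 ,  0.015, -0.043]), 'grasp_force': np.float64(0.0), 'grip_width': np.float64(0.087)} 0.0187
scene [1.308 0.142 1.132]
side [0.216 0.839 0.972]
```

View pics/scene0.png

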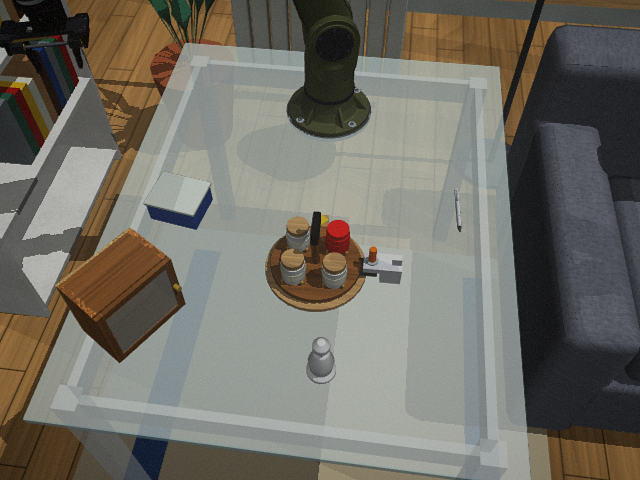

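View pics/side0.png

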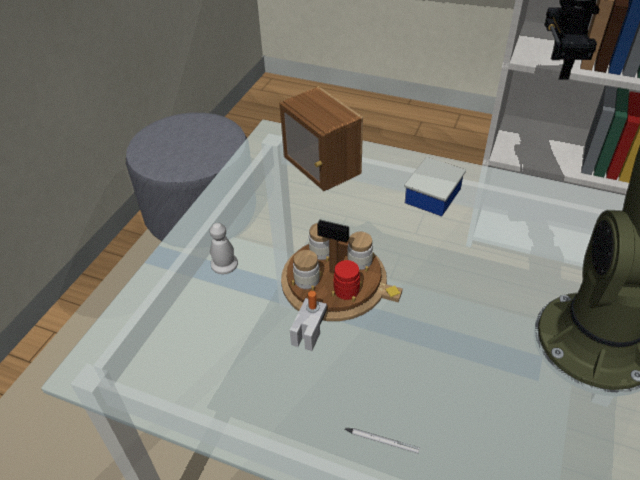

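Scene view: pin at about (373,254), lug reaching right to (402,263), handle at (317,232), red jar at (338,236), with the figurine at (321,360) and the pen at (458,210). Side view: pin at (312,300), handle at (334,231), pointer at (392,292), red jar at (347,280).

```bash
python3 - <<'E'
from h import *
for n,col in(('scene',{}),('side',{})):
    c=dict(np.load(n+'0.npz')); P=cloud(c); f=c['frame'].astype(int); r,g,b=f[...,0],f[...,1],f[...,2]
    near=(P[...,0]>.3)&(P[...,0]<.9)&(abs(P[...,1])<.3)&(c['z_map']>0)
    def rep(name,m,z=None):
        m=m&near; q=P[m]; v,u=np.nonzero(m)
        print(n,name,len(q),q.mean(0).round(4),q.min(0).round(3),q.max(0).round(3),u.mean().round(1),v.mean().round(1))
    Z=P[...,2]
    rep('handle',(f.max(-1)<70)&(Z>.12)&(Z<.18))
    m=near&(f.max(-1)<70)&(Z>.155)&(Z<.17); q=P[m][:,:2]
    if len(q)>5:
        w=np.linalg.svd(q-q.mean(0))[2][0]; print(' htop',q.mean(0).round(4),len(q),np.degrees(np.arctan2(w[1],w[0])))
    rep('red',(r>120)&(g<50)&(b<50)&(Z>.085)&(Z<.11))
    rep('orange',(r>150)&(g>50)&(g<130)&(b<60)&(Z>.05)&(Z<.11)&(P[...,1]>.05))
    rep('otop',(r>150)&(g>50)&(g<130)&(b<60)&(Z>.086)&(Z<.11)&(P[...,1]>.05))
    rep('yellow',(r>150)&(g>130)&(b<90)&(Z<.04))
    m=near&(abs(Z-.048)<.004)&(f.max(-1)-f.min(-1)<25)&(P[...,1]>.05); q=P[m][:,:2]; print(' lug',len(q),q.mean(0),cv2.minAreaRect((q*1000).astype(np.float32)))
E
```

```text
scene handle 742 [ 0.6467 -0.1487  0.1542] [ 0.505 -0.3    0.12 ] [0.776 0.043 0.172] 211.7 261.3
 htop [ 0.6414 -0.1366] 459 -58.23199890727753
scene red 303 [0.4904 0.0779 0.0953] [0.467 0.054 0.086] [0.514 0.1   0.101] 337.8 228.4
scene orange 34 [0.524  0.1433 0.0918] [0.468 0.056 0.088] [0.539 0.163 0.098] 367.1 245.0
scene otop 34 [0.524  0.1433 0.0918] [0.468 0.056 0.088] [0.539 0.163 0.098] 367.1 245.0
scene yellow 112 [0.5356 0.04   0.0126] [ 0.388 -0.043  0.007] [0.643 0.14  0.02 ] 317.4 267.6
 lug 654 [0.57684136 0.15873095] ((633.3427124023438, 103.15911865234375), (137.12176513671875, 330.279052734375), 62.579532623291016)
side handle 979 [ 0.5915 -0.1079  0.1478] [ 0.5  -0.3   0.12] [0.772 0.047 0.167] 331.3 184.8
 htop [ 0.5927 -0.087 ] 369 117.06372746773059
side red 357 [0.4878 0.0814 0.0958] [0.465 0.057 0.085] [0.511 0.103 0.1  ] 346.0 269.8
side orange 46 [0.5216 0.1385 0.0917] [0.467 0.054 0.087] [0.538 0.166 0.097] 319.1 287.4
side otop 46 [0.5216 0.1385 0.0917] [0.467 0.054 0.087] [0.538 0.166 0.097] 319.1 287.4
side yellow 96 [0.4027 0.0321 0.0142] [0.388 0.015 0.009] [0.42  0.047 0.02 ] 392.5 290.6
 lug 794 [0.55601295 0.16832219] ((626.3501586914062, 111.06097412109375), (128.4786376953125, 315.9447937011719), 62.47175216674805)
```

```bash
python3 - <<'E'
from h import *
for n in('scene','side'):
    c=dict(np.load(n+'0.npz')); P=cloud(c); f=c['frame'].astype(int); r,g,b=f[...,0],f[...,1],f[...,2]; X,Y,Z=np.moveaxis(P,-1,0)
    m=(f.max(-1)<70)&(Z>.155)&(Z<.17)&(np.hypot(X-.53,Y-.035)<.06); q=P[m]
    w=np.linalg.svd(q[:,:2]-q[:,:2].mean(0))[2][0]; print(n,'htop',q.mean(0).round(4),q.min(0),q.max(0),len(q),np.degrees(np.arctan2(w[1],w[0])))
    m=(r>150)&(g>40)&(g<140)&(b<80)&(Z>.05)&(Z<.11)&(Y>.13)&(Y<.2)&(abs(X-.54)<.05); q=P[m]; print(' pin',q.mean(0).round(4),q.min(0),q.max(0),len(q))
    m=(abs(Z-.048)<.004)&(f.max(-1)-f.min(-1)<40)&(Y>.12)&(Y<.25)&(abs(X-.54)<.06); q=P[m]; print(' lug',q.mean(0),len(q),cv2.minAreaRect((q[:,:2]*1000).astype(np.float32)))
E
```

```text
scene htop [0.538  0.0353 0.1612] [0.50507617 0.02688468 0.1550174 ] [0.56894213 0.04324571 0.16619402] 198 1.2010751634890928
 pin [0.5322 0.157  0.0911] [0.52423393 0.15038083 0.08790379] [0.5389636  0.16327783 0.0952686 ] 31
 lug [0.53414332 0.18044763 0.04775042] 516 ((531.5902709960938, 179.67662048339844), (48.24403762817383, 82.17582702636719), 1.1822208166122437)
side htop [0.5308 0.0388 0.1606] [0.4998692  0.02872306 0.1550859 ] [0.5617603  0.04670099 0.16564782] 215 -178.6064667746982
 pin [0.53   0.1578 0.0908] [0.52352452 0.15128722 0.08747525] [0.53787113 0.16573997 0.0942305 ] 37
 lug [0.52896726 0.18438307 0.04829714] 655 ((530.2636108398438, 180.06671142578125), (45.70589828491211, 87.5062026977539), 1.8269027471542358)
```

```bash
python3 -m creep '{"translation":[[0.6,0,-0.4],[0.66,-0.09,0],[0.66,-0.09,0],[0.66,-0.09,0],[0.66,-0.09,0]],"turn":[[0,0,-0.0276],[0,0,-0.0276],[0,0,-0.0276],[0,0,-0.0276],[0,0,-0.0276]],"grip":[1,1,1,1,1]}' 20; python3 -m creep '{"translation":[[0.66,-0.09,0],[0.66,-0.09,0],[0.66,-0.09,0],[0.66,-0.09,0],[0.66,-0.09,0]],"turn":[[0,0,-0.0276],[0,0,-0.0276],[0,0,-0.0276],[0,0,-0.0276],[0,0,-0.0276]],"grip":[1,1,1,1,1]}'
cat >> h.py <<'E'
from scipy.spatial.transform import Rotation as Ro
def go(p,yaw):
    o=env.get_obs(); R=Ro.from_euler('xyz',o['tool_rot'],degrees=True); T=Ro.from_euler('xyz',[180,0,yaw],degrees=True)
    print('t',o['time_s'],'at',o['tool_pos'].round(4),o['tool_rot'].round(2),'shift/0.08',(R.inv().apply(np.array(p)-o['tool_pos'])/.08).round(3),'turn/180',((R.inv()*T).as_rotvec()/np.pi).round(4))
E
python3 -c "
from h import *
go([.531,.157,.22],91.4)"
```

```text
time_s: 0.72
tool_pos: [0.4066, -0.4775, 0.2539]
tool_rot: [-180.0, -0.0, 42.1]
force: [0.5, -0.8, 0.8]
grip_width: 0.0871
grasp_force: 0.0
time_s: 1.35
tool_pos: [0.5397, -0.2491, 0.254]
tool_rot: [-180.0, -0.0, 66.9]
force: [-0.8, -0.2, 0.5]
grip_width: 0.0868
grasp_force: 0.0
t 1.35 at [ 0.5397 -0.2491  0.254 ] [-1.7996e+02 -1.0000e-02  6.6910e+01] shift/0.08 [ 4.627 -2.091  0.427] turn/180 [-2.000e-04 -1.000e-04 -1.361e-01]
```

```bash
python3 -m creep '{"translation":[[0.6,-0.15,0],[0.6,-0.15,0],[0.6,-0.15,0],[0.6,-0.15,0],[0.6,-0.15,0]],"turn":[[0,0,-0.0272],[0,0,-0.0272],[0,0,-0.0272],[0,0,-0.0272],[0,0,-0.0272]],"grip":[1,1,1,1,1]}'; python3 -c "
from h import *
go([.531,.157,.22],91.4)"
```

```text
time_s: 1.98
tool_pos: [0.5363, -0.0035, 0.2541]
tool_rot: [-180.0, -0.0, 91.4]
force: [0.6, 0.8, 0.0]
grip_width: 0.0871
grasp_force: 0.0
t 1.975 at [ 0.5363 -0.0035  0.2541] [-1.7997e+02 -1.0000e-02  9.1400e+01] shift/0.08 [ 2.007 -0.018  0.427] turn/180 [-0.0002 -0.0001 -0.    ]
```

```bash
python3 -m creep '{"translation":[[0.67,0,0.14],[0.67,0,0.14],[0.67,-0.02,0.14],[0,0,0]],"turn":[[0,0,0],[0,0,0],[0,0,0],[0,0,0]],"grip":[1,1,1,1]}'; python3 - <<'E'
from h import *
go([.531,.157,.22],91.4)
c=cam('wrist'); save(c,'w1.png'); np.savez('w1.npz',**c); print(-c['R'].T@c['t'])
E
```

```text
time_s: 2.48
tool_pos: [0.5294, 0.1612, 0.22]
tool_rot: [-179.9, -0.1, 91.8]
force: [0.8, -0.4, -0.1]
grip_width: 0.0871
grasp_force: 0.0
t 2.475 at [0.5294 0.1612 0.22  ] [-1.7986e+02 -1.3000e-01  9.1760e+01] shift/0.08 [-0.053  0.018 -0.001] turn/180 [-0.0008 -0.0007  0.002 ]
[0.5281675  0.23605427 0.38185073]
```

View pics/w1.png

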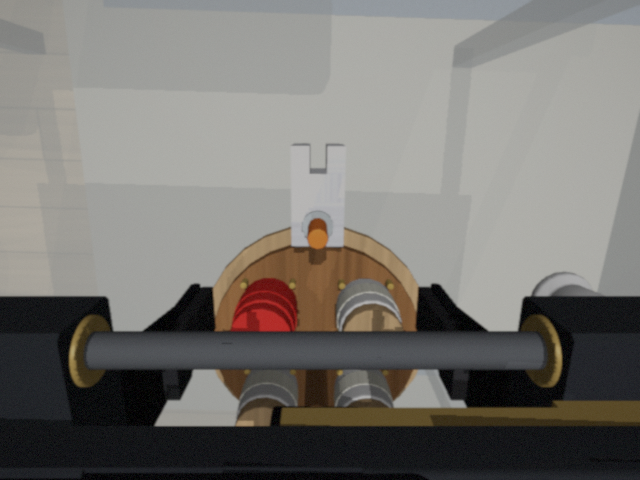

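The wrist view shows the lug from (291,145) to (345,247). The notch is between columns 309 and 327 with its back wall at row ~169, the pin top is at ~(317,240) and the collar at ~(317,224).

```bash
python3 - <<'E'
from h import *
c=dict(np.load('w1.npz'))
for nm,u,v,z in(('tl',291,145,.048),('tr',345,145,.048),('bl',291,247,.048),('br',344.5,246.5,.048),('notch back',318,169,.048),('notch mouth',318,145,.048),('collar',317,224.5,.051),('pintop',317,240.5,.091)): print(nm,onz(c,u,v,z).round(4))
P=cloud(c);f=c['frame'].astype(int);m=(f[...,0]>130)&(f[...,1]>40)&(f[...,1]<130)&(f[...,2]<60)&(P[...,2]>.085)&(P[...,1]>.13)&(P[...,1]<.18)&(abs(P[...,0]-.53)<.02)
print(P[m].mean(0),P[m].min(0),P[m].max(0),m.sum())
save(c,'w1c.png',(270,130,370,260),5)
E
```

```text
tl [0.5087 0.2208 0.048 ]
tr [0.5515 0.2221 0.048 ]
bl [0.51   0.1365 0.048 ]
br [0.5554 0.1384 0.048 ]
notch back [0.5307 0.2026 0.048 ]
notch mouth [0.5301 0.2214 0.048 ]
collar [0.5314 0.1575 0.051 ]
pintop [0.5314 0.1549 0.091 ]
[0.53154765 0.15662624 0.090415  ] [0.52459485 0.14840873 0.08557508] [0.53800833 0.16394028 0.09259137] 310
```

View pics/w1c.png

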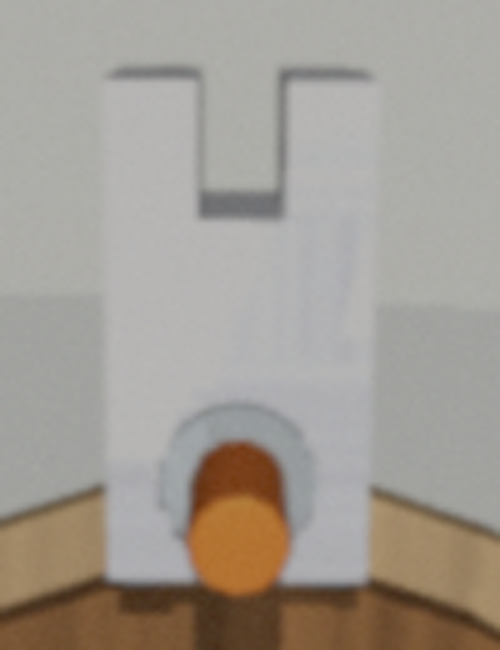

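```bash
python3 -m creep '{"translation":[[-0.05,0.028,0.4],[0,0,0.5],[0,0,0.5],[0,0,0.4],[0,0,0.2]],"turn":[[0,0,0],[0,0,0],[0,0,0],[0,0,0],[0,0,0]],"grip":[1,1,1,1,1]}'; python3 -m creep '{"translation":[[0,0,0]],"turn":[[0,0,0]],"grip":[1]}'; python3 -c "
from h import *
go([.5315,.157,.06],91.5)"
```

```text
time_s: 3.15
tool_pos: [0.5335, 0.1493, 0.059]
tool_rot: [-179.8, 0.1, 91.1]
force: [0.1, 0.6, -0.1]
grip_width: 0.0872
grasp_force: 0.0
time_s: 3.28
tool_pos: [0.5338, 0.1504, 0.0602]
tool_rot: [-179.9, 0.0, 91.2]
force: [0.6, -0.5, 0.3]
grip_width: 0.0868
grasp_force: 0.0
t 3.275 at [0.5338 0.1504 0.0602] [-1.799e+02  4.000e-02  9.115e+01] shift/0.08 [ 0.084 -0.027  0.003] turn/180 [-0.0006  0.0002 -0.0019]
```

```bash
python3 -m creep '{"translation":[[0.06,-0.02,0],[0,0,0],[0,0,0],[0,0,0]],"turn":[[0,0,0],[0,0,0],[0,0,0],[0,0,0]],"grip":[1,1,1,1]}'; python3 -c "
from h import *
go([.5315,.157,.06],91.5)"
```

```text
time_s: 3.78
tool_pos: [0.5327, 0.1562, 0.0613]
tool_rot: [180.0, 0.0, 91.2]
force: [-0.1, -0.1, -0.6]
grip_width: 0.087
grasp_force: 0.0
t 3.775 at [0.5327 0.1562 0.0613] [1.7996e+02 1.0000e-02 9.1220e+01] shift/0.08 [ 0.01  -0.014  0.016] turn/180 [ 0.0002  0.0001 -0.0016]
```

Close enough; a small fix, then grip.

```bash
python3 -m creep '{"translation":[[0.01,-0.014,0.02],[0,0,0],[0,0,0],[0,0,0],[0,0,0]],"turn":[[0,0,-0.0016],[0,0,0],[0,0,0],[0,0,0],[0,0,0]],"grip":[0.6,0.35,0.2,0.1,0]}' 20;  python3 -m creep '{"translation":[[0,0,0],[0,0,0],[0,0,0]],"turn":[[0,0,0],[0,0,0],[0,0,0]],"grip":[0,0,0]}'; python3 -c "
from h import *
go([.5315,.157,.06],91.5)"
```

```text
time_s: 4.4
tool_pos: [0.5313, 0.157, 0.0593]
tool_rot: [180.0, 0.0, 91.5]
force: [-0.1, -0.7, 0.1]
grip_width: 0.0448
grasp_force: 0.0
time_s: 4.78
tool_pos: [0.5312, 0.1571, 0.0593]
tool_rot: [-180.0, 0.0, 91.5]
force: [-1.1, 0.0, -0.3]
grip_width: 0.0153
grasp_force: 20.2
t 4.775 at [0.5312 0.1571 0.0593] [-1.7999e+02  1.0000e-02  9.1510e+01] shift/0.08 [-0.001  0.003 -0.009] turn/180 [-0.      0.      0.0001]
```

```bash
python3 -m creep '{"translation":[[0,0,-0.1],[0,0,-0.15],[0,0,-0.2],[0,0,-0.2],[0,0,0]],"turn":[[0,0,0],[0,0,0],[0,0,0],[0,0,0],[0,0,0]],"grip":[0,0,0,0,0]}';  python3 -m creep '{"translation":[[0,0,0],[0,0,0],[0,0,0]],"turn":[[0,0,0],[0,0,0],[0,0,0]],"grip":[0,0,0]}'; python3 - <<'E'
from h import *
go([.53,.2078,.12],91.5)
c=cam('wrist'); save(c,'w2.png',(240,120,400,300),4); np.savez('w2.npz',**c)
E
```

```text
time_s: 5.4
tool_pos: [0.5326, 0.1575, 0.1134]
tool_rot: [179.8, -0.0, 91.5]
force: [-0.3, -0.5, -1.6]
grip_width: 0.0157
grasp_force: 20.0
time_s: 5.78
tool_pos: [0.5309, 0.1569, 0.1108]
tool_rot: [-179.9, 0.0, 91.5]
force: [-0.1, 0.0, -0.7]
grip_width: 0.0157
grasp_force: 20.0
t 5.775 at [0.5309 0.1569 0.1108] [-1.7994e+02  1.0000e-02  9.1510e+01] shift/0.08 [ 0.636  0.005 -0.116] turn/180 [-0.0003  0.      0.0001]
```

View pics/w2.png

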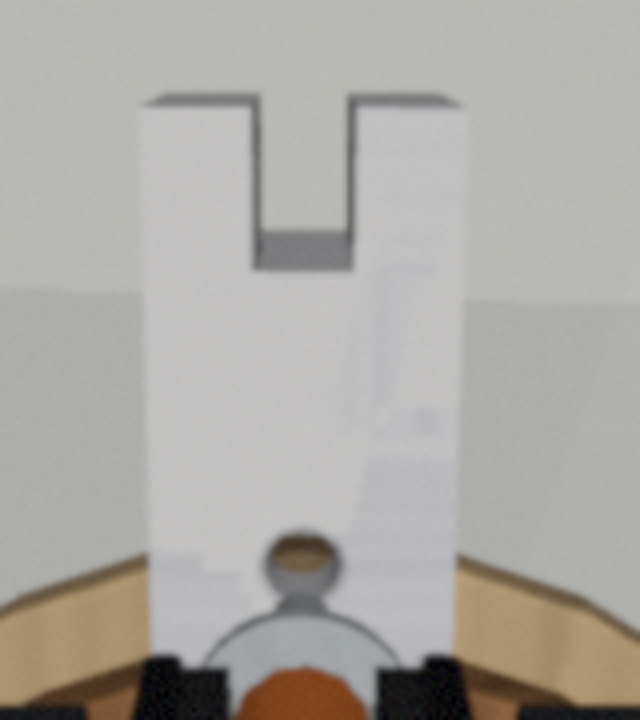

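The crop shows an empty bore at (303,566), i.e. full-image (315.8,261.5). The notch centre line is at u≈315.8 and its back edge at v≈187.5; the pin is held clear above.

```bash
python3 - <<'E'
from h import *
c=dict(np.load('w2.npz'))
for nm,u,v in(('bore',315.75,261.5),('back',315.75,187.5),('mouth',316.5,146.5)): print(nm,onz(c,u,v,.048).round(4))
E
```

```text
bore [0.532  0.1564 0.048 ]
back [0.5308 0.1991 0.048 ]
mouth [0.5306 0.221  0.048 ]
```

```bash
python3 -m creep '{"translation":[[0.2,0,0],[0.237,0,0],[0.2,0,0],[0,0,0],[0,0,0]],"turn":[[0,0,0],[0,0,0],[0,0,0],[0,0,0],[0,0,0]],"grip":[0,0,0,0,0]}';  python3 -m creep '{"translation":[[0,0,0],[0,0,0],[0,0,0]],"turn":[[0,0,0],[0,0,0],[0,0,0]],"grip":[0,0,0]}'; python3 - <<'E'
from h import *
go([.5298,.2077,.0593],91.5)
E
```

```text
time_s: 6.45
tool_pos: [0.53, 0.2076, 0.1111]
tool_rot: [-180.0, 0.0, 91.5]
force: [0.6, 0.1, -0.5]
grip_width: 0.0156
grasp_force: 20.0
time_s: 6.82
tool_pos: [0.53, 0.2076, 0.1113]
tool_rot: [180.0, 0.0, 91.5]
force: [-0.4, -0.2, -0.3]
grip_width: 0.015
grasp_force: 20.0
t 6.825 at [0.53   0.2076 0.1113] [1.7999e+02 2.0000e-02 9.1470e+01] shift/0.08 [ 0.002 -0.003  0.65 ] turn/180 [ 0.      0.0001 -0.0001]
```

Lower 50 mm, staying 1–2 mm shy of seating, and watch the force.

```bash
python3 -m creep '{"translation":[[0,0,0.15],[0,0,0.15],[0,0,0.15],[0,0,0.1],[0,0,0.07]],"turn":[[0,0,0],[0,0,0],[0,0,0],[0,0,0],[0,0,0]],"grip":[0,0,0,0,0]}';  python3 -m creep '{"translation":[[0,0,0],[0,0,0],[0,0,0.01],[0,0,0.01],[0,0,0]],"turn":[[0,0,0],[0,0,0],[0,0,0],[0,0,0],[0,0,0]],"grip":[0,0,0,0,0]}'; python3 - <<'E'
from h import *
go([.5298,.2077,.0593],91.5)
E
```

```text
time_s: 7.45
tool_pos: [0.5297, 0.208, 0.0609]
tool_rot: [-180.0, 0.0, 91.5]
force: [0.6, 0.3, 0.0]
grip_width: 0.0156
grasp_force: 20.0
time_s: 8.07
tool_pos: [0.5299, 0.208, 0.0601]
tool_rot: [180.0, 0.0, 91.5]
force: [0.2, 0.5, -0.9]
grip_width: 0.0153
grasp_force: 20.0
t 8.075 at [0.5299 0.208  0.0601] [1.800e+02 1.000e-02 9.151e+01] shift/0.08 [-0.003 -0.002  0.01 ] turn/180 [0.     0.     0.0001]
```

```bash
python3 -m creep '{"translation":[[0,0,0.01],[0,0,0.01],[0,0,0],[0,0,0]],"turn":[[0,0,0],[0,0,0],[0,0,0],[0,0,0]],"grip":[0,0,0,0]}' 5;  python3 -m creep '{"translation":[[0,0,0],[0,0,0],[0,0,0],[0,0,0],[0,0,0]],"turn":[[0,0,0],[0,0,0],[0,0,0],[0,0,0],[0,0,0]],"grip":[0.3,0.4,0.6,0.8,1]}'; python3 -m creep '{"translation":[[0,0,0],[0,0,0],[0,0,0]],"turn":[[0,0,0],[0,0,0],[0,0,0]],"grip":[1,1,1]}'; python3 - <<'E'
from h import *
go([.5298,.2077,.0593],91.5)
c=cam('side'); P=cloud(c); f=c['frame'].astype(int); save(c,'s3.png',(270,240,370,360),5)
for n in ('side','scene'):
    c=cam(n); P=cloud(c); f=c['frame'].astype(int)
    m=(f[...,0]>120)&(f[...,1]>40)&(f[...,1]<140)&(f[...,2]<80)&(P[...,2]>.05)&(P[...,2]<.12)&(P[...,1]>.13)&(P[...,1]<.26)&(abs(P[...,0]-.53)<.05); q=P[m]
    print(n,len(q)); 
    if len(q): print(q.mean(0),q.min(0),q.max(0))
E
```

```text
time_s: 8.57
tool_pos: [0.53, 0.2081, 0.0592]
tool_rot: [180.0, 0.0, 91.5]
force: [-1.7, -1.0, 5.4]
grip_width: 0.016
grasp_force: 5.0
time_s: 9.2
tool_pos: [0.5299, 0.208, 0.0584]
tool_rot: [-180.0, 0.0, 91.5]
force: [1.0, -0.5, 0.9]
grip_width: 0.0569
grasp_force: 0.0
time_s: 9.57
tool_pos: [0.5299, 0.208, 0.0585]
tool_rot: [180.0, 0.0, 91.5]
force: [0.4, -0.6, -1.0]
grip_width: 0.0837
grasp_force: 0.0
t 9.575 at [0.5299 0.208  0.0585] [180.     0.    91.51] shift/0.08 [-0.004 -0.002 -0.009] turn/180 [0.     0.     0.0001]
side 99
[0.52800041 0.21291036 0.07726562] [0.52190633 0.20521499 0.05201788] [0.53439659 0.21711042 0.09578934]
scene 18
[0.52857302 0.20726512 0.09050229] [0.52348073 0.2005777  0.08608726] [0.53480512 0.21314655 0.09462375]
```

View pics/s3.png

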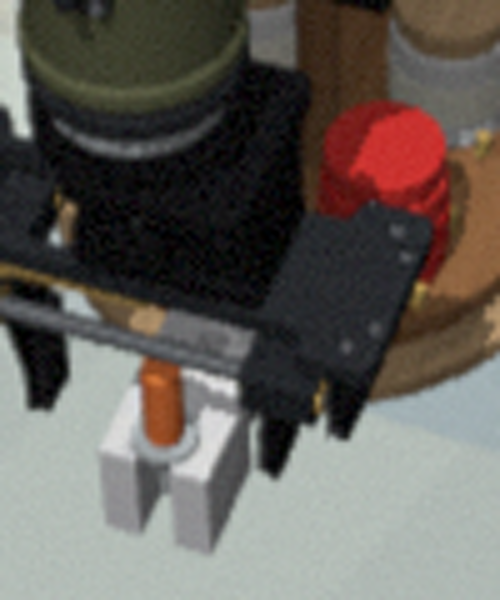

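The crop shows the pin upright in the notch with its collar flat on the lug and the fingers clear. Next: lift and swing to the handle.

```bash
python3 -m creep '{"translation":[[0,0,-0.2],[0,0,-0.5],[0,0,-0.6],[0,0,-0.6],[0,0,-0.5]],"turn":[[0,0,0],[0,0,0],[0,0,0],[0,0,0],[0,0,0]],"grip":[1,1,1,1,1]}';  python3 -m creep '{"translation":[[-0.5,0,0],[-0.55,0,0],[-0.55,0.05,0],[-0.54,0,0],[0,0,0]],"turn":[[0,0,0],[0,0,0],[0,0,0],[0,0,0],[0,0,0]],"grip":[1,1,1,1,1]}';python3 -m creep '{"translation":[[0,0,0],[0,0,0],[0,0,0],[0,0,0],[0,0,0]],"turn":[[0,0,0.05],[0,0,0.05],[0,0,0.05],[0,0,0.05],[0,0,0.05]],"grip":[1,1,1,1,1]}';python3 -m creep '{"translation":[[0,0,0],[0,0,0],[0,0,0],[0,0,0],[0,0,0]],"turn":[[0,0,0.05],[0,0,0.05],[0,0,0.05],[0,0,0.05],[0,0,0.05]],"grip":[1,1,1,1,1]}';python3 -m creep '{"translation":[[0,0,0],[0,0,0],[0,0,0]],"turn":[[0,0,0],[0,0,0],[0,0,0]],"grip":[1,1,1]}'; python3 - <<'E'
from h import *
go([.534,.036,.24],1.5); print(env.get_obs()['qpos'].round(1))
for n in('scene','side'):
    c=cam(n); P=cloud(c); f=c['frame'].astype(int); X,Y,Z=np.moveaxis(P,-1,0)
    r,g,b=np.moveaxis(f,-1,0)
    for nm,m in (('pin',(r>120)&(g>40)&(g<140)&(b<80)&(Z>.08)&(Z<.11)&(Y>.18)&(Y<.26)&(abs(X-.53)<.05)),('handle',(f.max(-1)<70)&(Z>.13)&(Z<.17)&(np.hypot(X-.534,Y-.036)<.045))):
        q=P[m]
        if len(q): print(n,nm,len(q),q.mean(0).round(4),q.min(0),q.max(0))
E
```

```text
time_s: 10.35
tool_pos: [0.5301, 0.2085, 0.254]
tool_rot: [179.8, -0.0, 91.5]
force: [0.4, 0.4, -0.5]
grip_width: 0.087
grasp_force: 0.0
time_s: 10.98
tool_pos: [0.5388, 0.0323, 0.2514]
tool_rot: [180.0, 0.1, 91.1]
force: [0.6, 0.7, -0.1]
grip_width: 0.0871
grasp_force: 0.0
time_s: 11.6
tool_pos: [0.5384, 0.0387, 0.2516]
tool_rot: [180.0, -0.1, 46.3]
force: [-0.5, 0.2, 0.1]
grip_width: 0.087
grasp_force: 0.0
time_s: 12.22
tool_pos: [0.5384, 0.0387, 0.2515]
tool_rot: [-180.0, -0.1, 1.3]
force: [0.8, -0.8, -0.2]
grip_width: 0.087
grasp_force: 0.0
time_s: 12.6
tool_pos: [0.5384, 0.0373, 0.2507]
tool_rot: [180.0, -0.0, 1.6]
force: [0.0, -0.1, -0.8]
grip_width: 0.0869
grasp_force: 0.0
t 12.6 at [0.5384 0.0373 0.2507] [ 1.80e+02 -1.00e-02  1.62e+00] shift/0.08 [-0.056  0.014  0.134] turn/180 [ 0.     -0.0001  0.0006]
[ 25.3   6.3 -34.4  95.5   3.6  79.4 -98. ]
scene pin 36 [0.532  0.2079 0.0897] [0.52206625 0.20076631 0.08032365] [0.539738   0.21446634 0.09425412]
scene handle 277 [0.5433 0.036  0.156 ] [0.50132443 0.0267563  0.13035323] [0.57065739 0.04351732 0.16719216]
side pin 56 [0.5279 0.211  0.0888] [0.52248798 0.20258222 0.08021679] [0.53539617 0.21662201 0.09379661]
side handle 482 [0.5302 0.0407 0.1507] [0.50027419 0.02808423 0.13002073] [0.56248008 0.04699207 0.16723266]
```

```bash
python3 -m creep '{"translation":[[-0.055,0.012,0.2],[0,0,0.4],[0,0,0.4],[0,0,0.35],[0,0,0.16]],"turn":[[0,0,0],[0,0,0],[0,0,0],[0,0,0],[0,0,0]],"grip":[1,1,1,1,1]}';  python3 -m creep '{"translation":[[0,0,0],[0,0,0],[0,0,0],[0,0,0],[0,0,0]],"turn":[[0,0,0],[0,0,0],[0,0,0],[0,0,0],[0,0,0]],"grip":[0.6,0.4,0.2,0,0]}' 15;python3 -m creep '{"translation":[[0,0,0],[0,0,0],[0,0,0],[0,0,0],[0,0,0]],"turn":[[0,0,0],[0,0,0],[0,0,0],[0,0,0],[0,0,0]],"grip":[0,0,0,0,0]}'; python3 - <<'E'
from h import *
go([.534,.036,.128],46.5)
E
```

```text
time_s: 13.32
tool_pos: [0.5322, 0.0356, 0.1271]
tool_rot: [-180.0, 0.2, 1.5]
force: [-0.0, 0.3, 0.2]
grip_width: 0.0869
grasp_force: 0.0
time_s: 13.95
tool_pos: [0.5343, 0.0359, 0.1301]
tool_rot: [180.0, -0.0, 1.5]
force: [1.2, 0.1, 0.1]
grip_width: 0.0449
grasp_force: 0.0
time_s: 14.58
tool_pos: [0.5341, 0.0344, 0.1297]
tool_rot: [179.9, 0.0, 1.4]
force: [0.0, -5.1, 1.0]
grip_width: 0.0161
grasp_force: 21.0
t 14.575 at [0.5341 0.0344 0.1297] [1.799e+02 1.000e-02 1.450e+00] shift/0.08 [-0.    -0.02   0.021] turn/180 [ 0.0005  0.0003 -0.2503]
```

```bash
python3 -m creep '{"translation":[[0,0.02,0],[0,0,0],[0,0,0],[0,0,0],[0,0,0]],"turn":[[0,0,0],[0,0,-0.005],[0,0,-0.01],[0,0,-0.015],[0,0,-0.015]],"grip":[0,0,0,0,0]}';  python3 -m creep '{"translation":[[0,0,0],[0,0,0],[0,0,0],[0,0,0],[0,0,0]],"turn":[[0,0,-0.015],[0,0,-0.015],[0,0,-0.015],[0,0,-0.015],[0,0,-0.015]],"grip":[0,0,0,0,0]}'; python3 -m creep '{"translation":[[0,0,0],[0,0,0],[0,0,0],[0,0,0],[0,0,0]],"turn":[[0,0,-0.015],[0,0,-0.015],[0,0,-0.015],[0,0,-0.015],[0,0,-0.015]],"grip":[0,0,0,0,0]}'; python3 - <<'E'
from h import *
go([.534,.0345,.1297],46.5)
E
```

```text
time_s: 15.2
tool_pos: [0.5341, 0.0344, 0.1297]
tool_rot: [180.0, 0.0, 9.8]
force: [-0.6, -2.3, 0.7]
grip_width: 0.0161
grasp_force: 21.0
time_s: 15.82
tool_pos: [0.534, 0.0345, 0.1297]
tool_rot: [-180.0, 0.0, 23.3]
force: [0.6, -2.4, 0.1]
grip_width: 0.0161
grasp_force: 21.0
time_s: 16.45
tool_pos: [0.534, 0.0346, 0.1297]
tool_rot: [-180.0, -0.0, 36.8]
force: [-0.3, -2.4, 0.4]
grip_width: 0.0157
grasp_force: 21.0
t 16.45 at [0.534  0.0346 0.1297] [-179.99   -0.     36.78] shift/0.08 [-0.001  0.001  0.   ] turn/180 [-0.0001 -0.     -0.054 ]
```

```bash
python3 -m creep '{"translation":[[0,0,0],[0,0,0],[0,0,0],[0,0,0],[0,0,0]],"turn":[[0,0,-0.015],[0,0,-0.015],[0,0,-0.013],[0,0,-0.008],[0,0,-0.003]],"grip":[0,0,0,0,0]}'; python3 -m creep '{"translation":[[0,0,0],[0,0,0],[0,0,0]],"turn":[[0,0,0],[0,0,0],[0,0,0]],"grip":[0,0,0]}'; python3 - <<'E'
from h import *
go([.534,.0345,.1297],46.5)
ax=np.array([.534,.0345])
for n in('scene','side'):
    c=cam(n); P=cloud(c); f=c['frame'].astype(int); X,Y,Z=np.moveaxis(P,-1,0); r,g,b=np.moveaxis(f,-1,0); save(c,n+'4.png',(240,180,420,330) ,4)
    N=np.hypot(X-ax[0],Y-ax[1])
    for nm,m in (('pin',(r>120)&(g>40)&(g<140)&(b<80)&(Z>.08)&(Z<.11)&(Y>.18)&(Y<.26)&(abs(X-.53)<.05)),('redtop',(r>110)&(g<60)&(b<60)&(Z>.09)&(Z<.11)&(N<.12)),('yellow',(r>150)&(g>120)&(b<90)&(Z<.03)&(X<.44)&(X>.38)&(abs(Y-.03)<.04))):
        q=P[m]
        if len(q): print(n,nm,len(q),q.mean(0).round(4),q.min(0).round(4),q.max(0).round(4))
E
```

```text
time_s: 17.08
tool_pos: [0.534, 0.0346, 0.1297]
tool_rot: [-180.0, -0.0, 46.4]
force: [-1.8, -1.8, 0.2]
grip_width: 0.0162
grasp_force: 21.0
time_s: 17.45
tool_pos: [0.534, 0.0346, 0.1297]
tool_rot: [-180.0, 0.0, 46.3]
force: [-1.3, -1.7, 0.2]
grip_width: 0.0156
grasp_force: 21.0
t 17.45 at [0.534  0.0346 0.1297] [-179.98    0.     46.35] shift/0.08 [-0.001  0.001 -0.   ] turn/180 [-0.0001  0.     -0.0009]
scene pin 34 [0.5311 0.2078 0.0895] [0.5236 0.2008 0.0819] [0.5379 0.2144 0.0931]
scene redtop 27 [0.4743 0.0536 0.0953] [0.462  0.0507 0.0907] [0.4874 0.0573 0.0993]
side pin 53 [0.528  0.2108 0.0895] [0.5212 0.2015 0.0823] [0.5347 0.2172 0.0944]
side redtop 322 [0.4694 0.0378 0.0961] [0.4468 0.0106 0.0903] [0.4931 0.0588 0.1023]
side yellow 103 [0.4027 0.034  0.0148] [0.3884 0.0199 0.0111] [0.4198 0.0469 0.019 ]
```

View pics/side4.png

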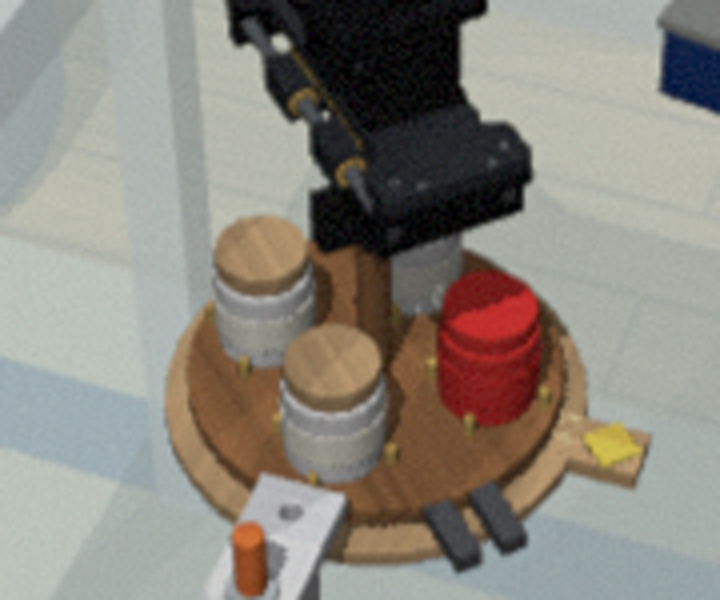

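The side view shows the red jar at (490,345), in line between the post and the yellow pointer at (612,445). All jars are upright and the pin is parked, so I'm handing in.

```bash
python3 -c "
from cell import env
print(env.sign_off())"
```

```text
the job is handed in; nothing more can be done
None
```

I handed the job in at about 17.6 s of the 66 s allowed. The last pictures show the pin parked upright in the notch and the red jar on the pointer line to within a few millimetres. The gripper was still holding the handle at 21 N, and the judge's result was not shown.

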